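# Jack up the bath tray and hold the jack handle down

### The arm

A 6-joint arm with a two-finger parallel gripper is mounted at the origin on the work surface. World frame = base frame: x ahead of the robot, y to its left, z up, the work surface at z = 0. Lengths are in m, angles in degrees, forces in N, time in s.
With the tool pointing down it reaches from about 0.35 to 0.975 m from the base axis. Payload 7.1 kg.
Tool frame: the origin (TCP) lies at the very end of the fingers, on their centre line; the grasp point (between the pads) lies 19 mm behind it; z points along the fingers, x is the direction in which the jaws open and shut, and the axes are right-handed (so a half turn about z gives the same grasp; the last joint's range is limited). The gripper opens to 88 mm and grips with 3 to 60 N. Pads are 20 mm wide; open, the fingers measure 115 mm over their backs; the gripper's body (75 mm by 178 mm) begins 61 mm behind the grasp point.
Start: joints at [-66.234, 24.242, 93.386, -0, 62.372, -1.089], TCP at [0.263, -0.567, 0.223] pointing down, gripper open.
Joint ranges: [-172.04, 172.04], [-51.8, 120.97], [4.93, 147.93], [-75.15, 255.16], [6.16, 154.13], [-145.62, 145.62]. Speed limits (degrees/s): [136.94, 136.94, 172.46, 180, 180, 180].

### API

Orientations are given as a 3x3 rotation matrix whose columns are the frame's x, y, z axes.
In Python, from plant import sense, camera, camera_info, robot gives the robot as it stands. The module is installed in compiled form; this text tells all that it offers.
- The arm moves only by the tool send_rows, never from a script. Its argument "deltas" is a list of rows, each an object of numbers: "gripper": the opening, from -1 (shut) to 1 (fully open), so that 0 is half open; "tx", "ty", "tz": the shift along the tool's x, y, z in mm; "ax", "ay", "az": the turn, a rotation vector about the tool's x, y, z in rad. In form: [{"gripper": .., "tx": .., "ty": .., "tz": .., "ax": .., "ay": .., "az": ..}, ...]. A call has exactly 8 rows; each row shifts and turns the commanded pose from where the row before left it, along the tool's axes as they then stand; what a row does not reach is not made up. A row lasts 1/8 s, in which the tool goes at most 62.5 mm and 10.7 degrees, less where a joint would pass 70% of its speed; a pose out of reach is approached as far as the arm can. A call is refused whole if a number of a shift passes 62.5 or a number of a turn 0.188, either way. A call with a gripper value outside its range is refused whole. The fingers move at their own pace and stop on an object; the grip force is fixed at half the most. Time passes only in rows, so rows that do not move let the fingers close, or fill a call up. It gives the time, the measured TCP pose, the force and the opening at its end, in the units of the state.
- sense(): the state, without advancing time (a new reading comes with each control period).
- camera(name): name is "side" or "top"; returns (picture, depth): 400x640x3 uint8, blue, green, red; 400x640 float32, m along the optical axis (not along the pixel's ray), 0 where there is no reading.
- camera_info(name): a dict with "fx", "fy", "cx", "cy" (pixels), "distortion" ([k1, k2, p1, p2, k3] as OpenCV has them; the pictures are not rectified), "rvec" (rotation vector, rad) and "tvec" (3), from world to camera coordinates, as OpenCV has them. Camera axes: x right, y down, z forward; pixel columns grow to the right and rows downward; lengths in m; the calibration is good to about 2 mm. A picture is of the moment at which its call begins. camera_info takes no time and is no camera call.
- robot.job_done(): hands the job in, once; it reports no verdict.
The state is a dict: "time": time; "joint_pos": joint angles; "joint_vel": joint speeds; "effort": joint torques, N m; "tool_pos": TCP position; "orientation": TCP orientation; "wrist_force": force on the tool from outside, world axes, zero at the start; "torque": the same for the moment, N m; "gripper_width": opening from 0.0 (shut) to 1.0 (fully open).
Only numpy, scipy, OpenCV 4.12 (cv2) and the standard library are available. Lean on these libraries where they do the work, as an engineer would, in place of code of your own. Each camera call takes 0.05 s, during which the arm holds its last target.

### The job

Slide the small lever jack along the bench, without lifting it, until its round saddle is centred under the lift pad, straight below the bolt head on the bath tray's protruding lug. Pump the handle: press it fully down once as a trial stroke, let it come all the way back up so the tray stands on its feet again, then press it fully down a second time and finish while still holding it down, the tray carried by the jack alone, untouched by the robot. Leave the bottle, flask and wrench where they are.

Things in the scene. Friction and masses are not known exactly. Their poses are not given: they have to be found in the camera images.
- jack: Loose grey lever jack, about 0.8 kg. Base plate 280 x 76 x 10 mm, long along its x; origin: centre of its underside, on the bench. +x points to the saddle end, -x to the handle end, z up. Housing block to grip across y: centred at x = +30 mm, 44 mm long (x), 36 mm wide (y), 10 to 70 mm above the bench. Saddle axis at x = +100 mm, y = 0; handle pivot at x = 0, 60 mm high.
- saddle: The jack's steel saddle, a flat disc 48 mm in diameter and 8 mm thick over a tower 42 mm in diameter. Origin on its vertical axis, at bench height when it is down. It only moves up and down in the jack: 56 mm per rad of the handle, 28 mm for a full stroke.
- saddle_top (a point): Centre of the saddle's flat top, 44 mm above the bench when the handle is up. Axes like the jack's.
- pump_handle (a joint): Handle angle in rad: 0 = up at rest (lever rising at 30 degrees towards the jack's -x end), grows as it is pressed down, 0.5 = fully down at its stop. A spring returns it to 0 when let go. Pressing the paddle takes about 3 N at first, about 8 to 13 N fully down with the tray on the saddle.
- handle_paddle (a point): Top centre of the handle's flat rubber paddle (55 mm along the lever, 50 mm across, 8 mm thick), 125 mm from the pivot along the lever. Handle up: at x = -105 mm in the jack's frame, 128 mm above the bench, face sloping 30 degrees; fully down: x = -125 mm, 68 mm above the bench, nearly level. At handle 0 its axes are the jack's.
- bath_stand: Fixed dark steel hinge bar, 200 x 30 x 30 mm, at the tray's far side. Its origin is the point of the bench straight below the lift pad; its +y points from the tray out the way the lug sticks out; the bar is at y = -320 mm.
- bath_tray: Steel tray 250 x 280 mm (stand's x, y), top 70 mm high, hinged at stand y = -320 mm, 45 mm high (origin); glass bath on it, 294 mm high in all. Rests by its weight (9 to 17 N at the lift pad). Lug-side edge at y = -55 mm, two feet (28 mm in diameter) at x = +-100, y = -78 mm. Lug 56 mm wide, out to y = +28 mm, underside 62, top 70 mm high; bolt head over the lift point to 77 mm.
- lift_pad (a point): Centre of the underside of the lift pad, a round rubber disc 30 mm in diameter and 6 mm thick under the lug, straight below the bolt head; 56 mm above the bench at rest, so 12 mm over the lowered saddle. Axes like the tray's.
- reagent_bottle: Bystander: amber bottle, 68 mm in diameter, about 125 mm tall, loose; origin at the centre of its underside.
- flask: Bystander: glass cone flask with a cork, 80 mm in diameter, 121 mm tall, loose; origin at the centre of its underside.
- wrench: Bystander: loose steel wrench, 130 mm long, lying flat along its own x; origin at the middle of its underside.

How it is judged (in metres and radians):
On the way, in this order (a step that is already met when the one before it is completed fails the run):
1. the saddle is under the lift pad, handle up, tray still down (horizontal distance between saddle_top and lift_pad below 0.015 m and value of joint pump_handle below 0.12 rad and height (world z) of lift_pad below 0.06 m), for 0.2 s.
2. trial stroke: the handle is pressed down and the saddle lifts the pad (value of joint pump_handle above 0.42 rad and height (world z) of lift_pad above 0.065 m and contact force between saddle and bath_tray above 3 N), for 0.1 s.
3. the handle is back up and the tray stands on its feet (value of joint pump_handle below 0.12 rad and height (world z) of lift_pad below 0.06 m), for 0.1 s.
At the end, for the whole second after the job is handed in: After a trial stroke and return, fingers hold the handle down (over 0.42 rad); saddle within 15 mm of the pad's centre, pad above 65 mm, saddle pressing it by over 3 N; robot off the tray (under 0.3 N); jack flat on the bench; bottle, flask, wrench within 30 mm of their start (all of step 2 and horizontal distance between saddle_top and lift_pad below 0.015 m and contact force between each of the arm, the fingers and bath_tray below 0.3 N and contact force between the fingers and jack above 2 N and angle between jack's own z axis and vertical below 0.1 rad and height (world z) of jack below 0.008 m and distance of each of reagent_bottle, flask, wrench from where it was at the start of the episode below 0.03 m); the arm keeps its last pose, push and grip.
It fails at once if the jack is lifted off the bench (over 20 mm) or tipped (height (world z) of jack above 0.02 m or angle between jack's own z axis and vertical above 0.3 rad).
It fails at once if the bottle, flask or wrench is displaced by more than 30 mm (distance of any of reagent_bottle, flask, wrench from where it was at the start of the episode above 0.03 m).
It also fails if it takes over 61 s, if anything falls off the work surface, if the arm or the gripper's body presses on something with over 40 N, if the wrist force passes 120 N, or if a joint passes its speed limit or range.

## Working session

There is one attempt and no reset: what is moved stays moved. The work goes in short steps, Python scripts to look and compute and a tool call to move; the robot and the scene stay as the last step left them, time stands still between calls to the robot, and variables do not carry over. Pictures are saved under pics/ and viewed, and the job is handed in when it is done.

Besides the shell and the picture viewer there is one more tool, called by a JSON object that holds its "method" and its "body". send_rows: Moves the arm, as the interface text tells. Its arguments: {"type":"object","properties":{"deltas":{"type":"array","items":{"type":"object","properties":{"gripper":{"type":"number"},"tx":{"type":"number"},"ty":{"type":"number"},"tz":{"type":"number"},"ax":{"type":"number"},"ay":{"type":"number"},"az":{"type":"number"}}}}},"required":["deltas"]}

```bash
mkdir -p pics
cat > h.py <<'E'
import numpy as np, cv2
from plant import sense, camera, camera_info, robot
def snap(name, tag):
    p,d=camera(name); cv2.imwrite(f'pics/{tag}.png',p); np.save(f'pics/{tag}.npy',d); return p,d
def cam(name):
    c=camera_info(name); K=np.array([[c['fx'],0,c['cx']],[0,c['fy'],c['cy']],[0,0,1.]])
    return K,np.array(c['distortion'],float),cv2.Rodrigues(np.array(c['rvec'],float))[0],np.array(c['tvec'],float).ravel()
def onz(name,pts,z):
    K,D,R,t=cam(name); o=-R.T@t; out=[]
    u=cv2.undistortPoints(np.array(pts,float).reshape(-1,1,2),K,D).reshape(-1,2)
    for i,a in enumerate(u):
        r=R.T@np.array([a[0],a[1],1]); zz=z[i] if hasattr(z,'__len__') else z
        out.append(o+r*(zz-o[2])/r[2])
    return np.array(out)
def cloud(name,d):
    K,D,R,t=cam(name); h,w=d.shape
    g=np.stack(np.meshgrid(np.arange(w),np.arange(h)),-1).reshape(-1,1,2).astype(float)
    u=cv2.undistortPoints(g,K,D).reshape(-1,2)
    P=np.c_[u,np.ones(len(u))]*d.reshape(-1,1)
    return ((P-t)@R).reshape(h,w,3)
def proj(name,P):
    K,D,R,t=cam(name); return cv2.projectPoints(np.array(P,float).reshape(-1,1,3),R,t,K,D)[0].reshape(-1,2)
E
python3 - <<'E'
from h import *
for n in('top','side'):
    snap(n,n+'0'); K,D,R,t=cam(n); print(n,K[0,0],-R.T@t,R[2])
s=sense(); print(s['time'],s['tool_pos'],s['orientation'],s['gripper_width'])
E
```

```text
top 442.0746906105793 [ 0.38951186 -0.00441284  1.3419462 ] [ 0.16501449 -0.01825799 -0.98612213]
side 380.9094457517848 [0.29329265 0.93293004 0.65288032] [ 0.26993696 -0.84221851 -0.46669263]
0.1 [ 0.26251266 -0.56665526  0.22200566] [[ 4.20287629e-01 -9.07390771e-01 -5.45516076e-04]
 [-9.07389938e-01 -4.20287982e-01  1.22961755e-03]
 [-1.34501747e-03 -2.17972472e-05 -9.99999095e-01]] 0.9972542905229567
```

View pics/top0.png

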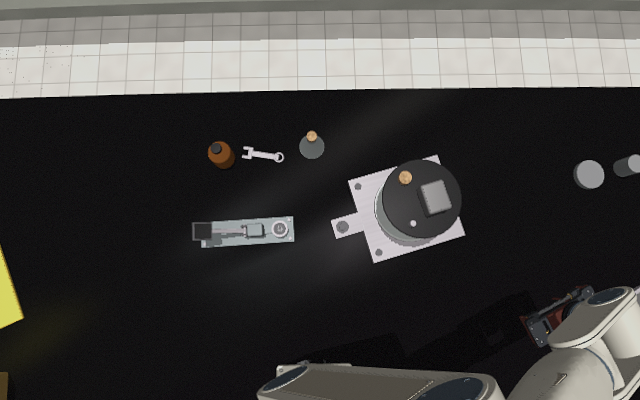

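View pics/side0.png

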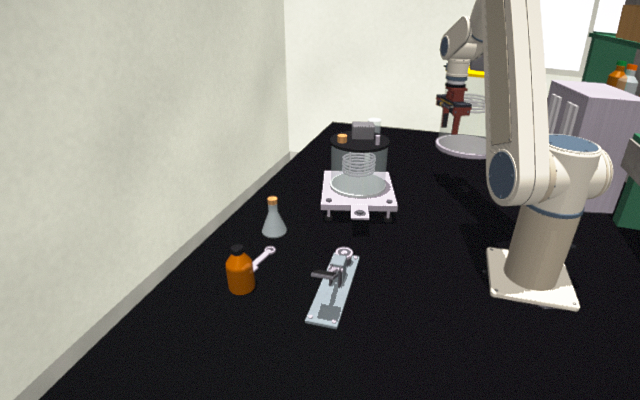

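The top view shows the jack at about (245,230) with its saddle at (280,229) on the right and the paddle at (202,231). The lug bolt is at (342,227). Bottle, wrench and flask lie further from the robot. I'll enlarge it.

Run:
```python
from h import *
p=cv2.imread('pics/top0.png')
cv2.imwrite('pics/t0a.png',cv2.resize(p[200:265,180:310],None,fx=6,fy=6,interpolation=cv2.INTER_CUBIC))
cv2.imwrite('pics/t0b.png',cv2.resize(p[145:270,320:475],None,fx=5,fy=4.7,interpolation=cv2.INTER_CUBIC))
d=np.load('pics/top0.npy'); C=cloud('top',d)
for u,v in [(342,227),(360,205),(280,229),(202,231),(255,230),(288,222),(270,260),(355,187),(378,253)]: print(u,v,C[v,u].round(4))
```

```text
342 227 [ 0.4984 -0.0895  0.078 ]
360 205 [ 0.5624 -0.145   0.0657]
280 229 [0.4995 0.0902 0.0479]
202 231 [0.4917 0.2974 0.1321]
255 230 [0.4962 0.1601 0.0724]
288 222 [0.5235 0.0687 0.0076]
270 260 [0.4111 0.1245 0.0024]
355 187 [ 0.6142 -0.1314  0.0761]
378 253 [ 0.4219 -0.1898  0.0757]
```

View pics/t0a.png

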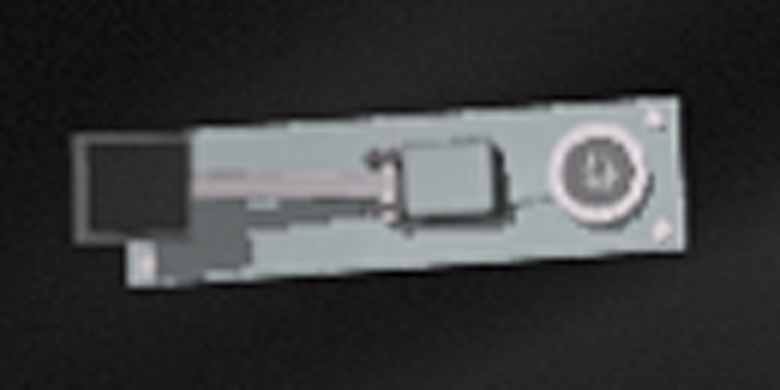

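View pics/t0b.png

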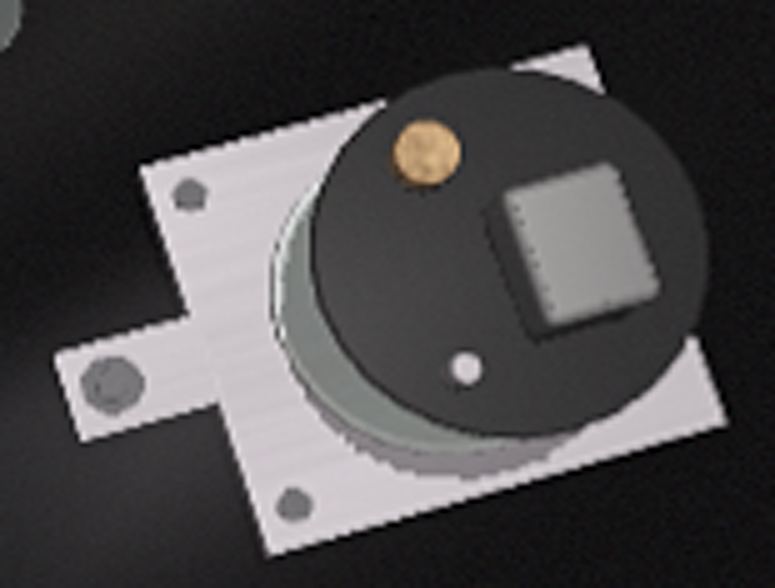

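Run:
```python
from h import *
a=lambda x,y:((x+.5)/6-.5+180,(y+.5)/6-.5+200)
b=lambda x,y:((x+.5)/5-.5+320,(y+.5)/4.7-.5+145)
P=onz('top',[a(598,173),a(448,179),a(682,97),a(685,248),a(128,287),a(132,187)],[.044,.07,.01,.01,.01,.128]);print(P.round(4))
e=P[3]-P[4];print('len',np.linalg.norm(e),'axis',np.degrees(np.arctan2(e[1],e[0])),'w',np.linalg.norm(P[2]-P[3]))
e=P[0]-P[1];print('housing->saddle',np.linalg.norm(e[:2]),np.degrees(np.arctan2(e[1],e[0])))
e=P[0]-P[5];print('paddle->saddle',np.linalg.norm(e[:2]),np.degrees(np.arctan2(e[1],e[0])))
Q=onz('top',[b(112,384),b(55,353),b(82,440),b(140,167),b(268,555),b(727,424),b(190,194),b(294,505)],[.077]+[.07]*5+[.076]*2);print(Q.round(4))
for i,j in [(1,2),(3,4),(5,4)]:
    e=Q[i]-Q[j];print(np.linalg.norm(e),np.degrees(np.arctan2(e[1],e[0])))
m=(Q[1]+Q[2])/2-Q[0];print('bolt->lug end',m)
K,D,R,t=cam('side')
p=cv2.imread('pics/side0.png')
cv2.imwrite('pics/s0.png',cv2.resize(p[160:335,290:410],None,fx=5,fy=3.4,interpolation=cv2.INTER_CUBIC))
print(proj('side',[Q[0],P[0]]))
```

```text
[[0.5016 0.0926 0.044 ]
 [0.4981 0.1626 0.07  ]
 [0.5419 0.0524 0.01  ]
 [0.4659 0.0521 0.01  ]
 [0.4529 0.3304 0.01  ]
 [0.4927 0.2996 0.128 ]]
len 0.2785113023910522 axis -87.31260439318885 w 0.07592453889662902
housing->saddle 0.07001481358928818 -87.17073243014093
paddle->saddle 0.20714237414075423 -87.55992371645597
[[ 0.5005 -0.0896  0.077 ]
 [ 0.5209 -0.0578  0.07  ]
 [ 0.4672 -0.0717  0.07  ]
 [ 0.6362 -0.1111  0.07  ]
 [ 0.395  -0.1757  0.07  ]
 [ 0.4672 -0.4466  0.07  ]
 [ 0.6174 -0.1392  0.076 ]
 [ 0.4245 -0.1911  0.076 ]]
0.05548284854046423 14.556567417468216
0.24977638363022053 14.991500089098588
0.2803783120867082 -75.06146086882285
bolt->lug end [-0.00635915  0.02487897 -0.007     ]
[[359.37534677 210.60976044]
 [343.49910182 251.5378354 ]]
```

View pics/s0.png

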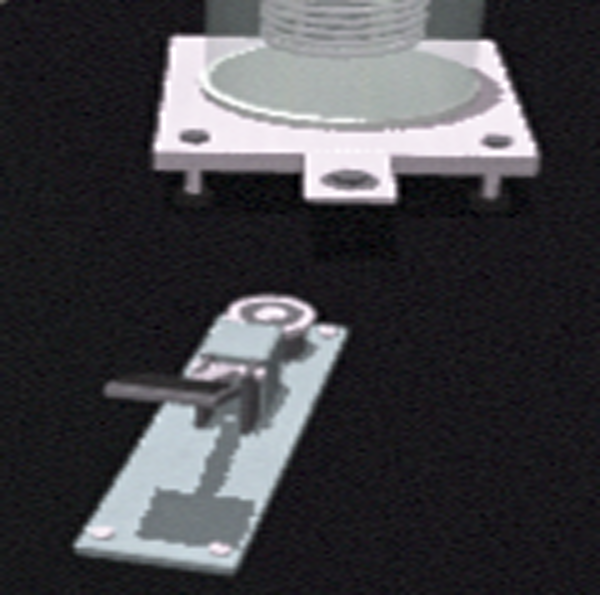

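Both views agree:
- Jack saddle at (0.5016, 0.0926).
- Jack axis at -87.3°.
- Housing at (0.498, 0.1625).
- Lift point at (0.5005, -0.0896), with the base and tray sizes matching the given ones.

Next I'll plan the approach over the bath at z=0.38.

```bash
cat > plan.py <<'E'
from h import *
from scipy.spatial.transform import Rotation as Ro
def tgtR(yaw):
    c,s=np.cos(np.radians(yaw)),np.sin(np.radians(yaw)); return np.array([[c,s,0],[s,-c,0],[0,0,-1.]])
def plan(segs,start=None):
    """segs: (x,y,z,yaw,n)"""
    s=sense(); p=np.array(s['tool_pos']);R=np.array(s['orientation'])
    k=0
    for x,y,z,yaw,n in segs:
        T=np.array([x,y,z]);RT=tgtR(yaw)
        for i in range(n):
            f=1/(n-i)
            d=R.T@((T-p)*f)*1000; w=Ro.from_matrix(R.T@RT).as_rotvec()*f
            d=d.round(1);w=w.round(3); k+=1
            print(k,'t',d,'a',w)
            p=p+R@(d/1000);R=R@Ro.from_rotvec(w).as_matrix()
    print('end',p.round(4),np.degrees(np.arctan2(R[1,0],R[0,0])))
def st():
    s=sense();R=np.array(s['orientation']);print('t',round(s['time'],2),'p',np.array(s['tool_pos']).round(4),'yaw',np.degrees(np.arctan2(R[1,0],R[0,0])).round(2),'tilt',R[:2,2].round(4),'F',np.array(s['wrist_force']).round(1),'w',round(s['gripper_width'],3))
E
python3 -c "
from plan import *
plan([(.2625,-.5667,.38,-65.2,3),(.498,.1625,.38,2.7,17),(.498,.1625,.14,2.7,4)])
print(onz('top',[(221,160),(263,154),(312,150)],[0,0,0]))"
```

```text
1 t [ -0.1   0.  -52.7] a [-0.  0.  0.]
2 t [ -0.    0.  -52.6] a [-0.     0.001  0.   ]
3 t [ -0.    0.  -52.7] a [-0.     0.     0.001]
4 t [-33.1 -30.6   0. ] a [-0.    0.   -0.07]
5 t [-30.9 -32.8   0. ] a [-0.    0.   -0.07]
6 t [-28.5 -34.9   0. ] a [-0.    0.   -0.07]
7 t [-26.  -36.8   0. ] a [-0.    0.   -0.07]
8 t [-23.4 -38.5   0. ] a [-0.    0.   -0.07]
9 t [-20.7 -40.1   0. ] a [-0.    0.   -0.07]
10 t [-17.8 -41.4   0. ] a [-0.    0.   -0.07]
11 t [-14.9 -42.6   0. ] a [-0.    0.   -0.07]
12 t [-11.8 -43.5   0. ] a [-0.     0.    -0.069]
13 t [ -8.8 -44.2   0. ] a [-0.    0.   -0.07]
14 t [ -5.7 -44.7   0. ] a [-0.     0.    -0.069]
15 t [ -2.6 -45.    0. ] a [-0.    0.   -0.07]
16 t [  0.5 -45.1   0. ] a [-0.     0.    -0.069]
17 t [  3.7 -44.9   0.1] a [-0.    0.   -0.07]
18 t [  6.8 -44.6   0. ] a [-0.     0.    -0.069]
19 t [  9.8 -44.    0.1] a [-0.    0.   -0.07]
20 t [ 12.9 -43.1   0. ] a [-0.     0.    -0.069]
21 t [ 0.  0. 60.] a [-0.  0. -0.]
22 t [ 0.  0. 60.] a [-0.  0. -0.]
23 t [ 0.  0. 60.] a [-0.  0. -0.]
24 t [ 0.  0. 60.] a [-0.  0. -0.]
end [0.498  0.1625 0.14  ] 2.690974544397107
[[ 0.72265815  0.27514466  0.        ]
 [ 0.73886977  0.14425312  0.        ]
 [ 0.74834659 -0.00893581  0.        ]]
```

{"method": "send_rows", "body": {"deltas": [{"gripper":1,"tz":-52.7},{"gripper":1,"tz":-52.7},{"gripper":1,"tz":-52.7},{"gripper":1,"tx":-33.1,"ty":-30.6,"az":-0.07},{"gripper":1,"tx":-30.9,"ty":-32.8,"az":-0.07},{"gripper":1,"tx":-28.5,"ty":-34.9,"az":-0.07},{"gripper":1,"tx":-26,"ty":-36.8,"az":-0.07},{"gripper":1,"tx":-23.4,"ty":-38.5,"az":-0.07}]}}

```text
schema error: expected keys gripper, tx, ty, tz, ax, ay, az
```

{"method": "send_rows", "body": {"deltas": [{"gripper":1,"tx":-20.7,"ty":-40.1,"az":-0.07},{"gripper":1,"tx":-17.8,"ty":-41.4,"az":-0.07},{"gripper":1,"tx":-14.9,"ty":-42.6,"az":-0.07},{"gripper":1,"tx":-11.8,"ty":-43.5,"az":-0.069},{"gripper":1,"tx":-8.8,"ty":-44.2,"az":-0.07},{"gripper":1,"tx":-5.7,"ty":-44.7,"az":-0.069},{"gripper":1,"tx":-2.6,"ty":-45,"az":-0.07},{"gripper":1,"tx":0.5,"ty":-45.1,"az":-0.069}]}}

```text
schema error: expected keys gripper, tx, ty, tz, ax, ay, az
```

{"method": "send_rows", "body": {"deltas": [{"gripper":1,"tx":3.7,"ty":-44.9,"az":-0.07},{"gripper":1,"tx":6.8,"ty":-44.6,"az":-0.069},{"gripper":1,"tx":9.8,"ty":-44,"az":-0.07},{"gripper":1,"tx":12.9,"ty":-43.1,"az":-0.069},{"gripper":1,"tz":60},{"gripper":1,"tz":60},{"gripper":1,"tz":60},{"gripper":1,"tz":40}]}}

```text
schema error: expected keys gripper, tx, ty, tz, ax, ay, az
```

Run:
```python
from plan import *
st(); p,d=snap('side','s1'); cv2.imwrite('pics/s1z.png',cv2.resize(p[100:350,220:460],None,fx=3,fy=2.4))
plan([(.498,.1625,.032,2.7,6)])
```

```text
t 0.1 p [ 0.2625 -0.5667  0.222 ] yaw -65.15 tilt [-0.0005  0.0012] F [-0.2  0.5  0.2] w 0.997
1 t [-93.8 -86.7  31.8] a [-0.     0.    -0.197]
2 t [ -75.  -103.4   31.8] a [-0.     0.    -0.197]
3 t [ -53.3 -116.    31.8] a [-0.     0.    -0.198]
4 t [ -29.4 -124.2   31.8] a [-0.     0.    -0.197]
5 t [  -4.5 -127.6   31.8] a [-0.     0.    -0.198]
6 t [  20.7 -126.    31.8] a [-0.001  0.001 -0.197]
end [0.498  0.1625 0.032 ] 2.6924870975218544
```

View pics/s1z.png

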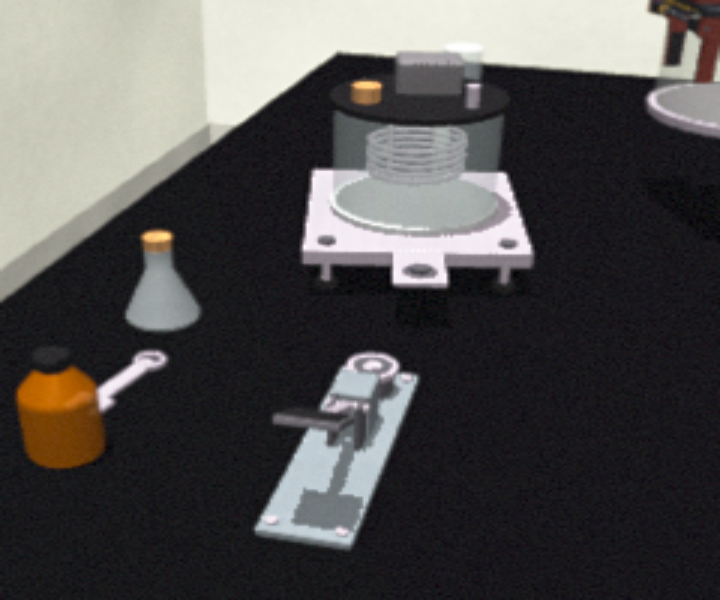

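The calls were refused because every key is required, and the picture confirms nothing moved. I'll resend with full rows.

{"method": "send_rows", "body": {"deltas": [{"gripper":1,"tx":0,"ty":0,"tz":-52.7,"ax":0,"ay":0,"az":0},{"gripper":1,"tx":0,"ty":0,"tz":-52.7,"ax":0,"ay":0,"az":0},{"gripper":1,"tx":0,"ty":0,"tz":-52.7,"ax":0,"ay":0,"az":0},{"gripper":1,"tx":-33.1,"ty":-30.6,"tz":0,"ax":0,"ay":0,"az":-0.07},{"gripper":1,"tx":-30.9,"ty":-32.8,"tz":0,"ax":0,"ay":0,"az":-0.07},{"gripper":1,"tx":-28.5,"ty":-34.9,"tz":0,"ax":0,"ay":0,"az":-0.07},{"gripper":1,"tx":-26,"ty":-36.8,"tz":0,"ax":0,"ay":0,"az":-0.07},{"gripper":1,"tx":-23.4,"ty":-38.5,"tz":0,"ax":0,"ay":0,"az":-0.07}]}}

```text
time: 1.15
tool_pos: [0.3319, -0.3511, 0.3806]
orientation: [[0.707, -0.707, -0.0], [-0.707, -0.707, 0.0], [-0.0, -0.0, -1.0]]
wrist_force: [1.3, 0.2, 0.3]
gripper_width: 0.994
```

{"method": "send_rows", "body": {"deltas": [{"gripper":1,"tx":-20.7,"ty":-40.1,"tz":0,"ax":0,"ay":0,"az":-0.07},{"gripper":1,"tx":-17.8,"ty":-41.4,"tz":0,"ax":0,"ay":0,"az":-0.07},{"gripper":1,"tx":-14.9,"ty":-42.6,"tz":0,"ax":0,"ay":0,"az":-0.07},{"gripper":1,"tx":-11.8,"ty":-43.5,"tz":0,"ax":0,"ay":0,"az":-0.069},{"gripper":1,"tx":-8.8,"ty":-44.2,"tz":0,"ax":0,"ay":0,"az":-0.07},{"gripper":1,"tx":-5.7,"ty":-44.7,"tz":0,"ax":0,"ay":0,"az":-0.069},{"gripper":1,"tx":-2.6,"ty":-45,"tz":0,"ax":0,"ay":0,"az":-0.07},{"gripper":1,"tx":0.5,"ty":-45.1,"tz":0,"ax":0,"ay":0,"az":-0.069}]}}

```text
time: 2.15
tool_pos: [0.4423, -0.0078, 0.3807]
orientation: [[0.974, -0.226, 0.0], [-0.226, -0.974, -0.0], [0.0, 0.0, -1.0]]
wrist_force: [0.8, -0.0, -1.1]
gripper_width: 1.005
```

{"method": "send_rows", "body": {"deltas": [{"gripper":1,"tx":3.7,"ty":-44.9,"tz":0,"ax":0,"ay":0,"az":-0.07},{"gripper":1,"tx":6.8,"ty":-44.6,"tz":0,"ax":0,"ay":0,"az":-0.069},{"gripper":1,"tx":9.8,"ty":-44,"tz":0,"ax":0,"ay":0,"az":-0.07},{"gripper":1,"tx":12.9,"ty":-43.1,"tz":0,"ax":0,"ay":0,"az":-0.069},{"gripper":1,"tx":0,"ty":0,"tz":60,"ax":0,"ay":0,"az":0},{"gripper":1,"tx":0,"ty":0,"tz":60,"ax":0,"ay":0,"az":0},{"gripper":1,"tx":0,"ty":0,"tz":60,"ax":0,"ay":0,"az":0},{"gripper":1,"tx":0,"ty":0,"tz":40,"ax":0,"ay":0,"az":0}]}}

```text
time: 3.15
tool_pos: [0.4959, 0.162, 0.158]
orientation: [[0.999, 0.048, -0.003], [0.048, -0.999, -0.001], [-0.003, 0.001, -1.0]]
wrist_force: [0.4, 0.5, 0.4]
gripper_width: 1.0
```

Run:
```python
from plan import *
st(); p,d=snap('side','s2'); st(); cv2.imwrite('pics/s2z.png',cv2.resize(p[100:350,220:460],None,fx=3,fy=2.4))
plan([(.498,.1625,.032,2.7,6)])
```

```text
t 3.15 p [0.4959 0.162  0.158 ] yaw 2.76 tilt [-0.0029 -0.0009] F [0.4 0.5 0.4] w 1.0
t 3.2 p [0.4935 0.1612 0.1541] yaw 2.75 tilt [-0.009  -0.0028] F [-2.2 -1.8 -3.2] w 0.997
1 t [ 0.9 -0.2 20.3] a [0.    0.002 0.   ]
2 t [ 0.9 -0.2 20.3] a [0.    0.001 0.   ]
3 t [ 0.9 -0.3 20.4] a [0.001 0.002 0.   ]
4 t [ 0.9 -0.2 20.3] a [0.    0.001 0.   ]
5 t [ 0.8 -0.2 20.4] a [0.001 0.002 0.   ]
6 t [ 0.8 -0.2 20.3] a [0.    0.001 0.001]
end [0.498  0.1625 0.032 ] 2.6984277848295504
```

View pics/s2z.png

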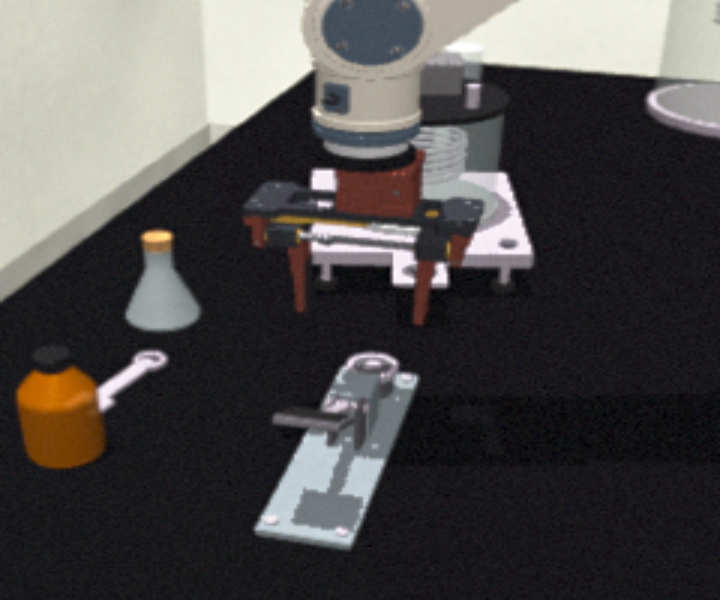

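The open gripper (fingers at about (300,300) and (425,310) in the crop) straddles the jack housing. The offset is a settling transient, so I'll descend 120 mm gently and settle.

{"method": "send_rows", "body": {"deltas": [{"gripper":1,"tx":0,"ty":0,"tz":0,"ax":0,"ay":0,"az":0},{"gripper":1,"tx":0,"ty":0,"tz":25,"ax":0,"ay":0,"az":0},{"gripper":1,"tx":0,"ty":0,"tz":35,"ax":0,"ay":0,"az":0},{"gripper":1,"tx":0,"ty":0,"tz":35,"ax":0,"ay":0,"az":0},{"gripper":1,"tx":0,"ty":0,"tz":20,"ax":0,"ay":0,"az":0},{"gripper":1,"tx":0,"ty":0,"tz":5,"ax":0,"ay":0,"az":0},{"gripper":1,"tx":0,"ty":0,"tz":0,"ax":0,"ay":0,"az":0},{"gripper":1,"tx":0,"ty":0,"tz":0,"ax":0,"ay":0,"az":0}]}}

```text
time: 4.2
tool_pos: [0.4986, 0.1627, 0.0422]
orientation: [[0.999, 0.048, 0.002], [0.048, -0.999, 0.001], [0.002, -0.001, -1.0]]
wrist_force: [-0.0, -0.4, -0.4]
gripper_width: 0.997
```

Run:
```python
from plan import *
st(); p,d=snap('top','t3'); cv2.imwrite('pics/t3z.png',cv2.resize(p[190:270,180:310],None,fx=6,fy=6,interpolation=cv2.INTER_CUBIC))
```

```text
t 4.2 p [0.4986 0.1627 0.0422] yaw 2.75 tilt [0.0025 0.0008] F [-0.  -0.4 -0.4] w 0.997
```

View pics/t3z.png

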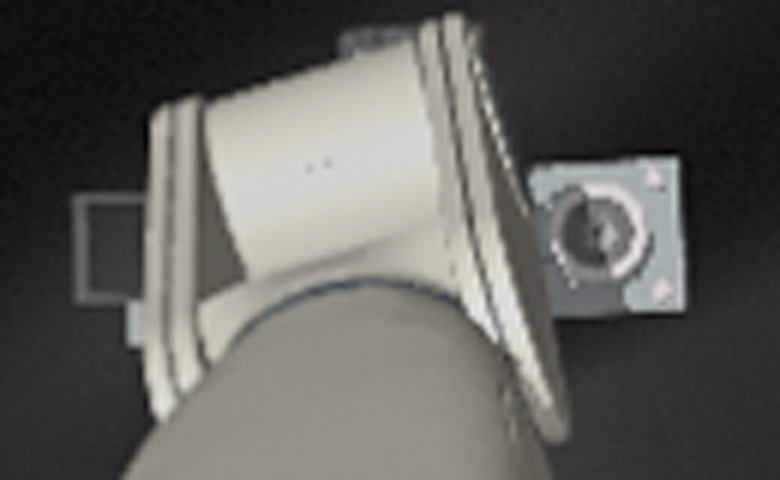

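The jack is undisturbed: saddle at crop (598,233), same as before. I'll lower 10 mm and close.

{"method": "send_rows", "body": {"deltas": [{"gripper":1,"tx":0,"ty":0,"tz":10,"ax":0,"ay":0,"az":0},{"gripper":1,"tx":0,"ty":0,"tz":0,"ax":0,"ay":0,"az":0},{"gripper":-1,"tx":0,"ty":0,"tz":0,"ax":0,"ay":0,"az":0},{"gripper":-1,"tx":0,"ty":0,"tz":0,"ax":0,"ay":0,"az":0},{"gripper":-1,"tx":0,"ty":0,"tz":0,"ax":0,"ay":0,"az":0},{"gripper":-1,"tx":0,"ty":0,"tz":0,"ax":0,"ay":0,"az":0},{"gripper":-1,"tx":0,"ty":0,"tz":0,"ax":0,"ay":0,"az":0},{"gripper":-1,"tx":0,"ty":0,"tz":0,"ax":0,"ay":0,"az":0}]}}

```text
time: 5.25
tool_pos: [0.4982, 0.1625, 0.0309]
orientation: [[0.999, 0.048, 0.002], [0.048, -0.999, 0.0], [0.002, -0.0, -1.0]]
wrist_force: [1.4, -0.4, -0.6]
gripper_width: 0.409
```

Run:
```python
from plan import *
st()
s=sense();p=np.array(s['tool_pos'])
plan([(p[0]-.0011,p[1]-.1822,p[2],2.7,10)])
```

```text
t 5.25 p [0.4982 0.1625 0.0309] yaw 2.74 tilt [0.0015 0.0004] F [ 1.4 -0.4 -0.6] w 0.409
1 t [-1.  18.2 -0. ] a [-0. -0.  0.]
2 t [-1.  18.2 -0. ] a [-0. -0.  0.]
3 t [-1.  18.2 -0. ] a [-0. -0.  0.]
4 t [-1.  18.2 -0. ] a [-0. -0.  0.]
5 t [-1.  18.2 -0. ] a [-0. -0.  0.]
6 t [-1.  18.2 -0. ] a [-0. -0.  0.]
7 t [-1.  18.2 -0. ] a [-0. -0.  0.]
8 t [-0.9 18.2 -0. ] a [-0.    -0.001  0.   ]
9 t [-1.  18.2 -0. ] a [-0. -0.  0.]
10 t [-0.9 18.1 -0.1] a [-0.    -0.001  0.001]
end [ 0.4971 -0.0197  0.031 ] 2.6851493711842296
```

{"method": "send_rows", "body": {"deltas": [{"gripper":-1,"tx":0,"ty":5,"tz":0,"ax":0,"ay":0,"az":0},{"gripper":-1,"tx":-1,"ty":15,"tz":0,"ax":0,"ay":0,"az":0},{"gripper":-1,"tx":-1.5,"ty":20,"tz":0,"ax":0,"ay":0,"az":0},{"gripper":-1,"tx":-1.5,"ty":20,"tz":0,"ax":0,"ay":0,"az":0},{"gripper":-1,"tx":-1,"ty":20,"tz":0,"ax":0,"ay":0,"az":0},{"gripper":-1,"tx":-1,"ty":20,"tz":0,"ax":0,"ay":0,"az":0},{"gripper":-1,"tx":-1,"ty":15,"tz":0,"ax":0,"ay":0,"az":0},{"gripper":-1,"tx":-1,"ty":15,"tz":0,"ax":0,"ay":0,"az":0}]}}

```text
time: 6.25
tool_pos: [0.4955, 0.0322, 0.0309]
orientation: [[0.999, 0.048, -0.0], [0.048, -0.999, 0.001], [-0.0, -0.001, -1.0]]
wrist_force: [0.2, 6.4, 0.8]
gripper_width: 0.415
```

```bash
python3 -c "
from plan import *
st()"
```

```text
t 6.25 p [0.4955 0.0322 0.0309] yaw 2.72 tilt [-0.0002  0.0008] F [0.2 6.4 0.8] w 0.415
```

{"method": "send_rows", "body": {"deltas": [{"gripper":-1,"tx":-0.7,"ty":15,"tz":0,"ax":0,"ay":0,"az":0},{"gripper":-1,"tx":-0.5,"ty":15,"tz":0,"ax":0,"ay":0,"az":0},{"gripper":-1,"tx":-0.5,"ty":12,"tz":0,"ax":0,"ay":0,"az":0},{"gripper":-1,"tx":0,"ty":7,"tz":0,"ax":0,"ay":0,"az":0},{"gripper":-1,"tx":0,"ty":3,"tz":0,"ax":0,"ay":0,"az":0},{"gripper":-1,"tx":0,"ty":0,"tz":0,"ax":0,"ay":0,"az":0},{"gripper":-1,"tx":0,"ty":0,"tz":0,"ax":0,"ay":0,"az":0},{"gripper":-1,"tx":0,"ty":0,"tz":0,"ax":0,"ay":0,"az":0}]}}

```text
time: 7.25
tool_pos: [0.4961, -0.0198, 0.0309]
orientation: [[0.999, 0.048, -0.001], [0.048, -0.999, 0.0], [-0.001, -0.0, -1.0]]
wrist_force: [-2.6, 1.9, 4.3]
gripper_width: 0.408
```

Run:
```python
from plan import *
st(); 
for n in('top','side'):
  p,d=snap(n,n+'4'); 
cv2.imwrite('pics/s4z.png',cv2.resize(p[140:300,270:460],None,fx=4,fy=3.7,interpolation=cv2.INTER_CUBIC))
```

```text
t 7.25 p [ 0.4961 -0.0198  0.0309] yaw 2.75 tilt [-0.0006  0.0002] F [-2.6  1.9  4.3] w 0.408
```

View pics/s4z.png

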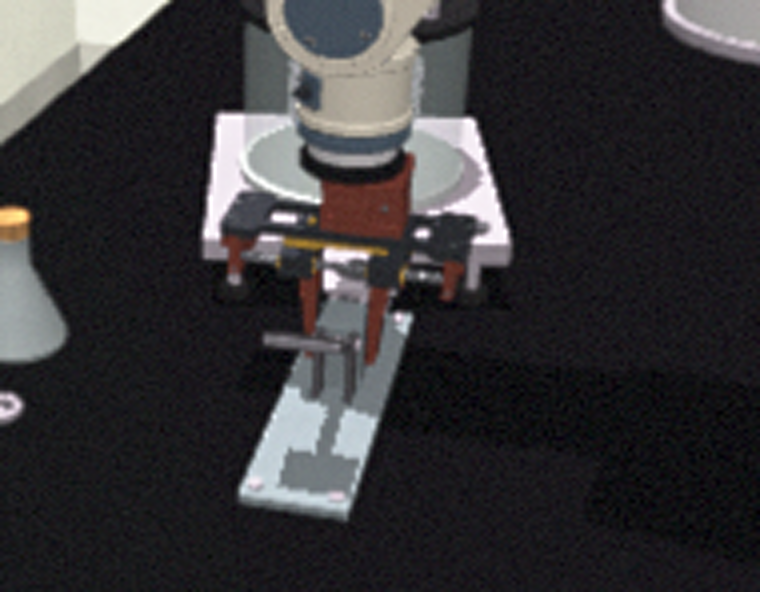

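View pics/top4.png

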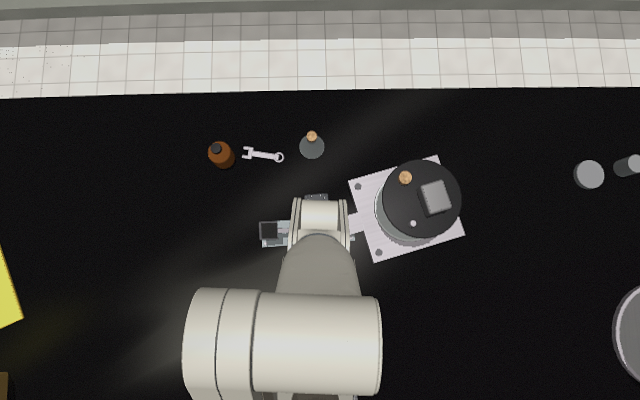

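The grasp held, with the jack nose under the lug and flat on the bench. I'll release, rise and move back over the paddle.

{"method": "send_rows", "body": {"deltas": [{"gripper":1,"tx":0,"ty":0,"tz":0,"ax":0,"ay":0,"az":0},{"gripper":1,"tx":0,"ty":0,"tz":0,"ax":0,"ay":0,"az":0},{"gripper":1,"tx":0,"ty":0,"tz":0,"ax":0,"ay":0,"az":0},{"gripper":1,"tx":0,"ty":0,"tz":0,"ax":0,"ay":0,"az":0},{"gripper":1,"tx":0,"ty":0,"tz":-20,"ax":0,"ay":0,"az":0},{"gripper":1,"tx":0,"ty":0,"tz":-50,"ax":0,"ay":0,"az":0},{"gripper":1,"tx":0,"ty":0,"tz":-50,"ax":0,"ay":0,"az":0},{"gripper":1,"tx":0,"ty":0,"tz":-30,"ax":0,"ay":0,"az":0}]}}

```text
time: 8.35
tool_pos: [0.4972, -0.02, 0.1832]
orientation: [[0.999, 0.048, 0.003], [0.048, -0.999, -0.0], [0.003, 0.0, -1.0]]
wrist_force: [0.3, -0.1, -0.1]
gripper_width: 1.003
```

Run:
```python
from plan import *
st(); plan([(.489,.135,.18,2.7,5)])
```

```text
t 8.35 p [ 0.4972 -0.02    0.1832] yaw 2.75 tilt [ 0.0028 -0.0002] F [ 0.3 -0.1 -0.1] w 1.003
1 t [ -0.2 -31.    0.6] a [ 0.    -0.001  0.   ]
2 t [ -0.2 -31.1   0.6] a [ 0. -0.  0.]
3 t [ -0.1 -31.    0.7] a [ 0.    -0.001  0.   ]
4 t [ -0.2 -31.1   0.6] a [ 0. -0.  0.]
5 t [ -0.1 -31.    0.7] a [ 0.    -0.001  0.001]
end [0.489 0.135 0.18 ] 2.6939082091885598
```

{"method": "send_rows", "body": {"deltas": [{"gripper":-1,"tx":0,"ty":-15,"tz":0,"ax":0,"ay":0,"az":0},{"gripper":-1,"tx":0,"ty":-40,"tz":0,"ax":0,"ay":0,"az":0},{"gripper":-1,"tx":0,"ty":-45,"tz":0,"ax":0,"ay":0,"az":0},{"gripper":-1,"tx":0,"ty":-40,"tz":0,"ax":0,"ay":0,"az":0},{"gripper":-1,"tx":0,"ty":-15,"tz":0,"ax":0,"ay":0,"az":0},{"gripper":-1,"tx":0,"ty":0,"tz":0,"ax":0,"ay":0,"az":0},{"gripper":-1,"tx":0,"ty":0,"tz":0,"ax":0,"ay":0,"az":0},{"gripper":-1,"tx":0,"ty":0,"tz":0,"ax":0,"ay":0,"az":0}]}}

```text
time: 9.35
tool_pos: [0.489, 0.1339, 0.1806]
orientation: [[0.999, 0.047, -0.0], [0.047, -0.999, -0.0], [-0.0, 0.0, -1.0]]
wrist_force: [0.5, 0.0, 0.6]
gripper_width: 0.123
```

Run:
```python
from plan import *
st(); 
for n in('top','side'):
  p,d=snap(n,n+'5'); 
  if n=='top': cv2.imwrite('pics/t5z.png',cv2.resize(p[190:260,250:380],None,fx=6,fy=6,interpolation=cv2.INTER_CUBIC))
cv2.imwrite('pics/s5z.png',cv2.resize(p[140:300,270:460],None,fx=4,fy=3.7,interpolation=cv2.INTER_CUBIC))
```

```text
t 9.35 p [0.489  0.1339 0.1806] yaw 2.67 tilt [-0.0003 -0.0002] F [0.5 0.  0.6] w 0.123
```

View pics/s5z.png

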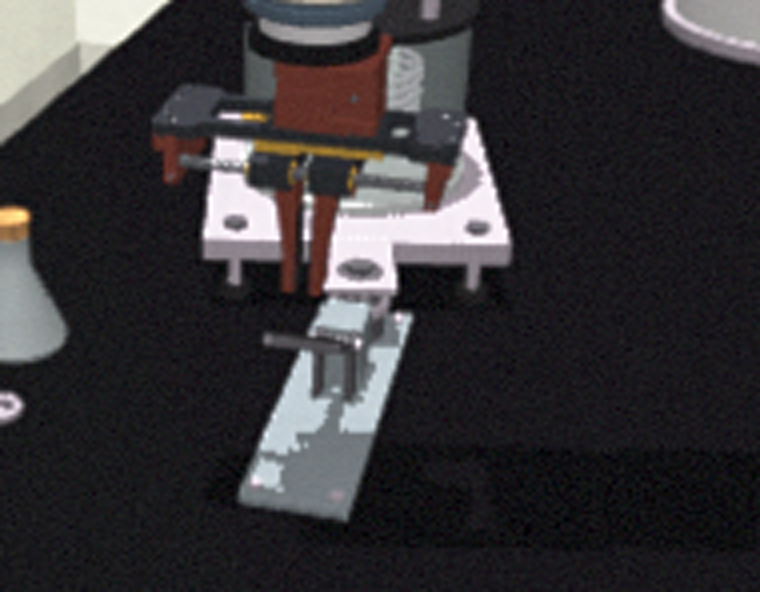

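View pics/t5z.png

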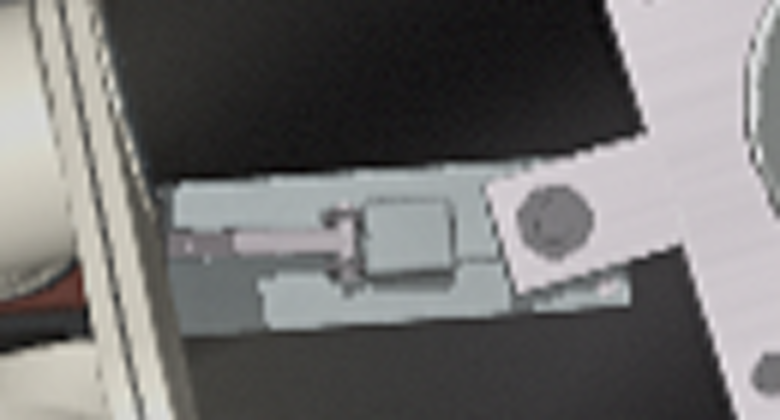

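```bash
cat > chk.py <<'E'
from h import *
def chk(h,c,bl,ax=-87.3):
    a=lambda x,y:((x+.5)/6-.5+250,(y+.5)/6-.5+190)
    P=onz('top',[a(*h),a(*c),a(*bl)],[.07,.01,.077]);d=np.array([np.cos(np.radians(ax)),np.sin(np.radians(ax))]);n=np.array([-d[1],d[0]])  # jack +y
    s1=P[0,:2]+.07*d; s2=P[1,:2]-.04*d+.038*n
    print(P.round(4),'saddle by housing',s1.round(4),'by corner',s2.round(4),'err',(s1-P[2,:2]).round(4),(s2-P[2,:2]).round(4))
E
python3 -c "
from chk import *
chk((408,235),(630,304),(555,220))"
```

```text
[[ 0.4957 -0.0195  0.07  ]
 [ 0.4634 -0.1306  0.01  ]
 [ 0.5006 -0.0898  0.077 ]] saddle by housing [ 0.499  -0.0894] by corner [ 0.4995 -0.0888] err [-0.0016  0.0004] [-0.0011  0.001 ]
```

The saddle is within about 2 mm of the pad by two independent features, so step 1's geometry is met. Now the trial stroke: shift 9 mm inward, then press in stages. First stage goes to z≈0.13.

{"method": "send_rows", "body": {"deltas": [{"gripper":-1,"tx":0,"ty":9,"tz":0,"ax":0,"ay":0,"az":0},{"gripper":-1,"tx":0,"ty":0,"tz":20,"ax":0,"ay":0,"az":0},{"gripper":-1,"tx":0,"ty":0,"tz":15,"ax":0,"ay":0,"az":0},{"gripper":-1,"tx":0,"ty":0,"tz":5,"ax":0,"ay":0,"az":0},{"gripper":-1,"tx":0,"ty":0,"tz":5,"ax":0,"ay":0,"az":0},{"gripper":-1,"tx":0,"ty":0,"tz":5,"ax":0,"ay":0,"az":0},{"gripper":-1,"tx":0,"ty":0,"tz":0,"ax":0,"ay":0,"az":0},{"gripper":-1,"tx":0,"ty":0,"tz":0,"ax":0,"ay":0,"az":0}]}}

```text
time: 10.45
tool_pos: [0.4899, 0.1259, 0.1311]
orientation: [[0.999, 0.048, 0.001], [0.048, -0.999, -0.0], [0.001, 0.0, -1.0]]
wrist_force: [0.7, -0.2, 2.6]
gripper_width: 0.005
```

Contact felt (2.6 N). Continuing down.

{"method": "send_rows", "body": {"deltas": [{"gripper":-1,"tx":0,"ty":0,"tz":7,"ax":0,"ay":0,"az":0},{"gripper":-1,"tx":0,"ty":0,"tz":8,"ax":0,"ay":0,"az":0},{"gripper":-1,"tx":0,"ty":-1,"tz":8,"ax":0,"ay":0,"az":0},{"gripper":-1,"tx":0,"ty":-1,"tz":8,"ax":0,"ay":0,"az":0},{"gripper":-1,"tx":0,"ty":-1,"tz":8,"ax":0,"ay":0,"az":0},{"gripper":-1,"tx":0,"ty":0,"tz":8,"ax":0,"ay":0,"az":0},{"gripper":-1,"tx":0,"ty":0,"tz":6,"ax":0,"ay":0,"az":0},{"gripper":-1,"tx":0,"ty":0,"tz":4,"ax":0,"ay":0,"az":0}]}}

```text
time: 11.45
tool_pos: [0.4899, 0.1302, 0.0739]
orientation: [[0.999, 0.047, 0.001], [0.047, -0.999, 0.002], [0.001, -0.002, -1.0]]
wrist_force: [-1.1, 7.3, 12.3]
gripper_width: 0.006
```

Run:
```python
from plan import *
st(); 
for n in('top','side'):
  p,d=snap(n,n+'6'); 
  if n=='top': cv2.imwrite('pics/t6z.png',cv2.resize(p[190:260,250:380],None,fx=6,fy=6,interpolation=cv2.INTER_CUBIC))
cv2.imwrite('pics/s6z.png',cv2.resize(p[140:300,270:460],None,fx=4,fy=3.7,interpolation=cv2.INTER_CUBIC))
st()
```

```text
t 11.45 p [0.4899 0.1302 0.0739] yaw 2.71 tilt [0.0012 0.0019] F [-1.1  7.3 12.3] w 0.006
t 11.55 p [0.4899 0.1302 0.0738] yaw 2.71 tilt [0.0012 0.0018] F [-0.2  6.9 12. ] w 0.005
```

View pics/s6z.png

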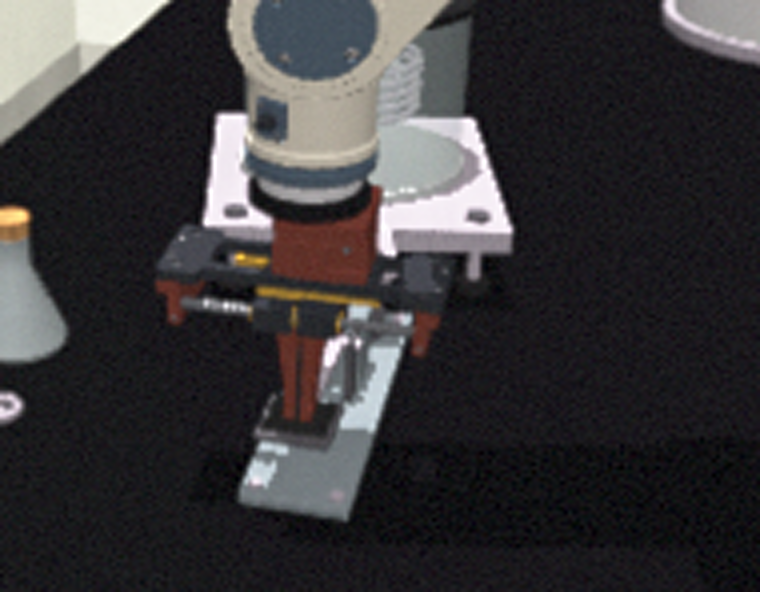

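View pics/t6z.png

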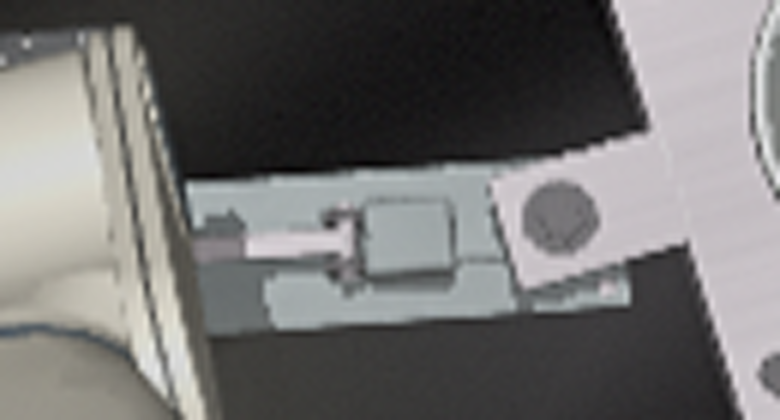

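The tray edge is up: the bolt shifted from crop (555,220) to (560,216), and its front feet are clear in the side view. The jack is in place and the handle at about 0.47 rad by geometry. I'll press 3 mm more, relieving the side drag.

{"method": "send_rows", "body": {"deltas": [{"gripper":-1,"tx":0,"ty":-2,"tz":1,"ax":0,"ay":0,"az":0},{"gripper":-1,"tx":0,"ty":-2,"tz":1,"ax":0,"ay":0,"az":0},{"gripper":-1,"tx":0,"ty":0,"tz":1,"ax":0,"ay":0,"az":0},{"gripper":-1,"tx":0,"ty":0,"tz":1,"ax":0,"ay":0,"az":0},{"gripper":-1,"tx":0,"ty":0,"tz":0,"ax":0,"ay":0,"az":0},{"gripper":-1,"tx":0,"ty":0,"tz":0,"ax":0,"ay":0,"az":0},{"gripper":-1,"tx":0,"ty":0,"tz":0,"ax":0,"ay":0,"az":0},{"gripper":-1,"tx":0,"ty":0,"tz":0,"ax":0,"ay":0,"az":0}]}}

```text
time: 12.55
tool_pos: [0.4897, 0.1321, 0.0699]
orientation: [[0.999, 0.049, 0.001], [0.049, -0.999, -0.001], [0.001, 0.001, -1.0]]
wrist_force: [0.7, -6.7, 10.8]
gripper_width: 0.008
```

Run:
```python
from plan import *
from chk import *
st(); p,d=snap('top','t7'); C=cloud('top',d)
d0=cloud('top',np.load('pics/top5.npy'))
print('lug z before/after',np.median(d0[224:230,339:346,2]),np.median(C[223:229,340:347,2]))
```

```text
t 12.55 p [0.4897 0.1321 0.0699] yaw 2.78 tilt [ 0.0009 -0.0011] F [ 0.7 -6.7 10.8] w 0.008
lug z before/after 0.07646603949057287 0.0922788090490107
```

The lug rose 15.8 mm (16 expected at full stroke), so the trial stroke is complete. Now I'll let the handle back up slowly.

{"method": "send_rows", "body": {"deltas": [{"gripper":-1,"tx":0,"ty":1,"tz":-6,"ax":0,"ay":0,"az":0},{"gripper":-1,"tx":0,"ty":1,"tz":-10,"ax":0,"ay":0,"az":0},{"gripper":-1,"tx":0,"ty":2,"tz":-10,"ax":0,"ay":0,"az":0},{"gripper":-1,"tx":0,"ty":2,"tz":-10,"ax":0,"ay":0,"az":0},{"gripper":-1,"tx":0,"ty":2,"tz":-10,"ax":0,"ay":0,"az":0},{"gripper":-1,"tx":0,"ty":2,"tz":-10,"ax":0,"ay":0,"az":0},{"gripper":-1,"tx":0,"ty":0,"tz":-10,"ax":0,"ay":0,"az":0},{"gripper":-1,"tx":0,"ty":0,"tz":-10,"ax":0,"ay":0,"az":0}]}}

```text
time: 13.6
tool_pos: [0.4893, 0.1232, 0.1461]
orientation: [[0.999, 0.048, -0.001], [0.048, -0.999, 0.0], [-0.001, -0.0, -1.0]]
wrist_force: [-0.1, -0.8, -1.1]
gripper_width: 0.006
```

{"method": "send_rows", "body": {"deltas": [{"gripper":-1,"tx":0,"ty":0,"tz":-10,"ax":0,"ay":0,"az":0},{"gripper":-1,"tx":0,"ty":0,"tz":-5,"ax":0,"ay":0,"az":0},{"gripper":-1,"tx":0,"ty":0,"tz":0,"ax":0,"ay":0,"az":0},{"gripper":-1,"tx":0,"ty":0,"tz":0,"ax":0,"ay":0,"az":0},{"gripper":-1,"tx":0,"ty":0,"tz":0,"ax":0,"ay":0,"az":0},{"gripper":-1,"tx":0,"ty":0,"tz":0,"ax":0,"ay":0,"az":0},{"gripper":-1,"tx":0,"ty":0,"tz":0,"ax":0,"ay":0,"az":0},{"gripper":-1,"tx":0,"ty":0,"tz":0,"ax":0,"ay":0,"az":0}]}}

```text
time: 14.6
tool_pos: [0.4896, 0.1229, 0.1607]
orientation: [[0.999, 0.048, -0.0], [0.048, -0.999, -0.0], [-0.0, 0.0, -1.0]]
wrist_force: [0.6, -0.3, 0.3]
gripper_width: 0.007
```

Run:
```python
from plan import *
st(); 
for n in('top','side'):
  p,d=snap(n,n+'8'); 
  if n=='top':
    C=cloud('top',d); print(np.median(C[224:230,339:346,2])); cv2.imwrite('pics/t8z.png',cv2.resize(p[190:260,250:380],None,fx=6,fy=6,interpolation=cv2.INTER_CUBIC))
cv2.imwrite('pics/s8z.png',cv2.resize(p[140:300,270:460],None,fx=4,fy=3.7,interpolation=cv2.INTER_CUBIC))
```

```text
t 14.6 p [0.4896 0.1229 0.1607] yaw 2.75 tilt [-0.0002 -0.    ] F [ 0.6 -0.3  0.3] w 0.007
0.07564475232312826
```

View pics/s8z.png

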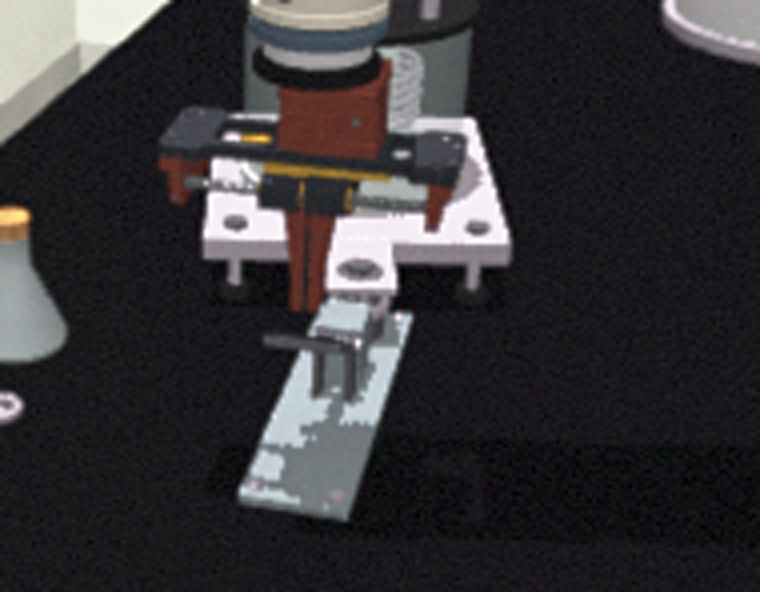

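View pics/t8z.png

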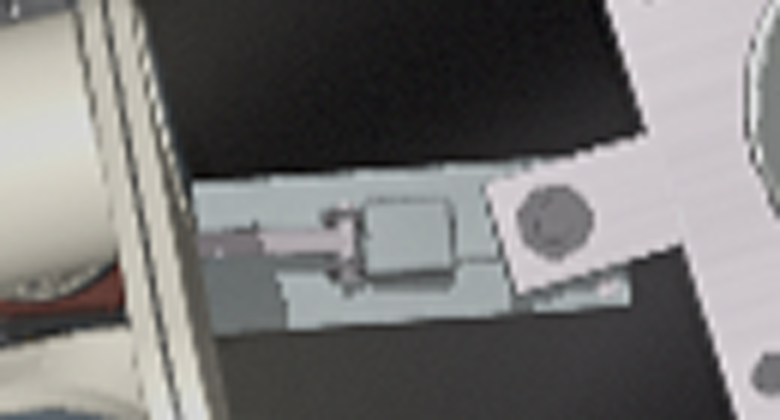

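The jack is unmoved (housing still at crop (408,235)), the handle is back up, and the tray is on its feet (lug z 0.0756). Second stroke now.

{"method": "send_rows", "body": {"deltas": [{"gripper":-1,"tx":0,"ty":0,"tz":12,"ax":0,"ay":0,"az":0},{"gripper":-1,"tx":0,"ty":0,"tz":8,"ax":0,"ay":0,"az":0},{"gripper":-1,"tx":0,"ty":0,"tz":5,"ax":0,"ay":0,"az":0},{"gripper":-1,"tx":0,"ty":-1,"tz":6,"ax":0,"ay":0,"az":0},{"gripper":-1,"tx":0,"ty":-1,"tz":8,"ax":0,"ay":0,"az":0},{"gripper":-1,"tx":0,"ty":-2,"tz":8,"ax":0,"ay":0,"az":0},{"gripper":-1,"tx":0,"ty":-2,"tz":8,"ax":0,"ay":0,"az":0},{"gripper":-1,"tx":0,"ty":-1,"tz":8,"ax":0,"ay":0,"az":0}]}}

```text
time: 15.7
tool_pos: [0.4898, 0.1308, 0.0979]
orientation: [[0.999, 0.048, 0.001], [0.048, -0.999, 0.001], [0.001, -0.001, -1.0]]
wrist_force: [-1.4, 4.3, 11.3]
gripper_width: 0.004
```

{"method": "send_rows", "body": {"deltas": [{"gripper":-1,"tx":0,"ty":-1,"tz":8,"ax":0,"ay":0,"az":0},{"gripper":-1,"tx":0,"ty":-1,"tz":8,"ax":0,"ay":0,"az":0},{"gripper":-1,"tx":0,"ty":0,"tz":6,"ax":0,"ay":0,"az":0},{"gripper":-1,"tx":0,"ty":0,"tz":4,"ax":0,"ay":0,"az":0},{"gripper":-1,"tx":0,"ty":0,"tz":1.5,"ax":0,"ay":0,"az":0},{"gripper":-1,"tx":0,"ty":0,"tz":0,"ax":0,"ay":0,"az":0},{"gripper":-1,"tx":0,"ty":0,"tz":0,"ax":0,"ay":0,"az":0},{"gripper":-1,"tx":0,"ty":0,"tz":0,"ax":0,"ay":0,"az":0}]}}

```text
time: 16.7
tool_pos: [0.49, 0.1334, 0.0709]
orientation: [[0.999, 0.047, 0.002], [0.047, -0.999, 0.002], [0.002, -0.002, -1.0]]
wrist_force: [-2.1, 9.4, 12.1]
gripper_width: 0.006
```

Run:
```python
from plan import *
st(); 
for n in('top','side'):
  p,d=snap(n,n+'9'); 
  if n=='top':
    C=cloud('top',d); print(np.median(C[223:229,340:347,2])); cv2.imwrite('pics/t9z.png',cv2.resize(p[190:260,250:380],None,fx=6,fy=6,interpolation=cv2.INTER_CUBIC))
cv2.imwrite('pics/s9z.png',cv2.resize(p[120:300,220:460],None,fx=3.2,fy=3.2,interpolation=cv2.INTER_CUBIC))
st()
```

```text
t 16.7 p [0.49   0.1334 0.0709] yaw 2.72 tilt [0.0019 0.002 ] F [-2.1  9.4 12.1] w 0.006
0.09309458944187433
t 16.8 p [0.49   0.1334 0.0709] yaw 2.72 tilt [0.0019 0.002 ] F [-1.7  8.7 12.1] w 0.004
```

View pics/s9z.png

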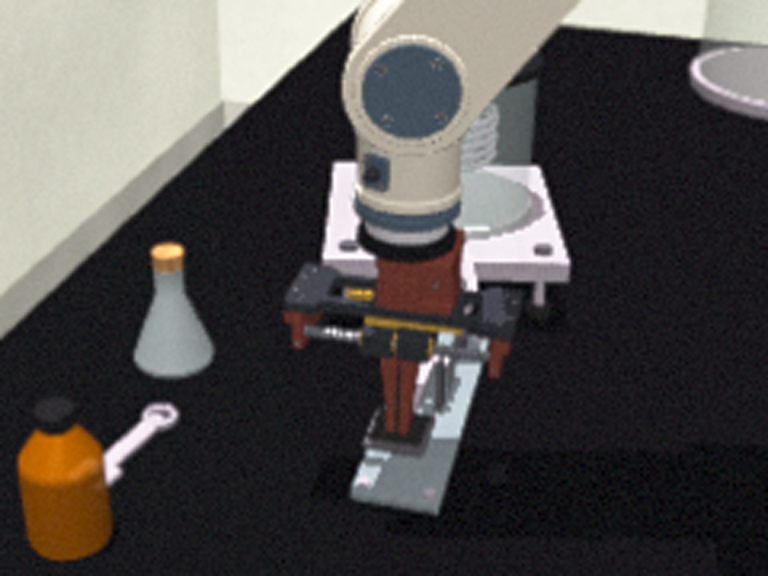

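View pics/t9z.png

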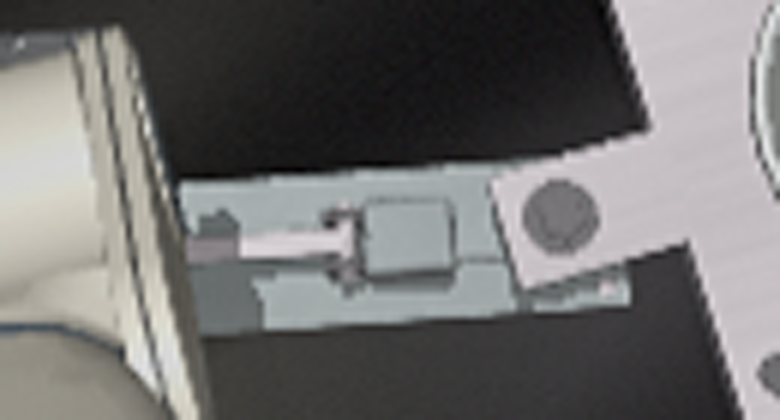

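The paddle is held down with about 12 N. The lug is up about 17 mm, the jack is unmoved and flat, the bystanders are where they were, and the robot is clear of the tray. Handing in.

```bash
python3 -c "
from plan import *
robot.job_done(); st()"
```

```text
the job is handed in; nothing more can be done
the job is handed in; nothing more can be done
```

I slid the jack about 182 mm along the bench without lifting it. After a full trial stroke and return, I pressed the handle down a second time. The job was handed in at 16.8 s with the handle still held; no verdict was reported.

Last checks:
- **Saddle position:** before the first stroke it was within about 2 mm of the pad, by two features. In the last picture the jack had not moved.
- **Trial stroke and return:** the lug rose about 16 mm at full stroke. After the return, the depth picture and side view showed the tray back on its feet and the handle up.
- **Final hold:** the lug is up about 17 mm, so the pad is at about 72 mm. Fingertip height puts the handle at about 0.49 rad. The wrist reads 12 N vertical and 9 N sideways, steady.
- **Surroundings:** bottle, flask and wrench look unmoved, and the robot appears clear of the tray. I judged both by eye from the pictures.

The first batch of moves was refused for missing keys, but nothing moved. The saddle-to-pad contact force could not be read directly; I inferred it from the lift.

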